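Unlatch the clear guard's gate and hook it open

ROBOT

A 7-joint arm with a two-finger parallel gripper is mounted at the origin on a cart in front of the work surface, level with it; the furniture and walls round the work are solid. World frame = base frame: x ahead of the robot, y to its left, z up, the work surface at z = 0. Lengths are in m, angles in rad, forces in N, time in s.
With the tool pointing down it reaches from about 0.35 to 0.9 m from the base axis. Payload 8.1 kg.
Tool frame: the origin (TCP) lies at the very end of the fingers, on their centre line; the grasp point (between the pads) lies 19 mm behind it; z points along the fingers, y is the direction in which the jaws open and shut (so a half turn about z gives the same grasp; the last joint's range is limited). The gripper opens to 85 mm and grips with 20 to 120 N. Pads are 22 mm wide; open, the fingers measure 114 mm over their backs; the gripper's body (76 mm by 85 mm) begins 54 mm behind the grasp point. The pads swing forward as they close: fully open they stand 13 mm farther back than shut.
Start: joints at [-1.326, 0.434, 0.025, 1.573, -0.012, 1.134, -0.075], TCP at [0.213, 0.588, 0.231] pointing down, gripper open.
Joint ranges: [-2.62, 2.62], [-0.44, 2.09], [-1.27, 1.32], [0.08, 2.57], [-1.32, 4.46], [0.12, 2], [-2.74, 2.74]. Speed limits (rad/s): [2.22, 2.22, 3.01, 3.01, 3.14, 3.14, 3.14].

INTERFACE

Orientations are given as a rotation vector (axis times angle).
In Python, from plant import robot gives the robot as it stands.
- The arm moves only by the tool play_rows, never from a script. Its argument "series" is a list of rows, each a list of 7 numbers: the shift along the tool's x, y, z in units of 30 mm (1.0 is 30 mm), then the turn, a rotation vector about the tool's x, y, z in units of 6 degrees (1.0 is 6 degrees), then the finger opening in mm, from 0 to 85.4. A call has 1 to 12 rows; each row shifts and turns the commanded pose from where the row before left it, along the tool's axes as they then stand; what a row does not reach is not made up. A row lasts 1/12 s, in which the tool goes at most 41.7 mm and 7.16 degrees, less where a joint would pass 70% of its speed; a pose out of reach is approached as far as the arm can. A call is refused whole if a number of a shift passes 1 or a number of a turn 1, either way. A call with a gripper value outside its range is refused whole. The fingers move at their own pace and stop on an object; "grip_force" is the grip in N (left out, the last holds). Time passes only in rows, so rows that do not move let the fingers close. It gives the time, the measured TCP pose, the force and the opening at its end, in the units of the state.
- robot.sense(): the state, without advancing time (a new reading comes with each control period).
- robot.camera(name): name is "side" or "top"; returns a dict with "color" (480x640x3 uint8, blue, green, red), "z_map" (480x640 float32, m along the optical axis (not along the pixel's ray), 0 where there is no reading), "fx", "fy", "cx", "cy" (pixels), "pose" (4x4, takes a point from camera to world coordinates). Camera axes: x right, y down, z forward; pixel columns grow to the right and rows downward; lengths in m; the calibration is good to about 2 mm. A picture is of the moment at which its call begins.
- robot.hand_in(): hands the job in, once; it reports no verdict.
Trained networks look in the newest picture that a camera, given by its name, has taken for a name from the list of things; names that differ only in an ending like _2 or _b are one class to them, and where a whole thing is asked for, a point or a joint stands for the part that bears it (a point fixed in the world has none). Each returns a list of dicts, best first, with "conf" (0 to 1); they miss things now and then, are a little off and sometimes report something else, mostly with a low value. They report only what shows in the picture. A call takes as long as a camera call.
- robot.find_in(thing, camera): "at" ([x, y, z] in m, in the coordinates of the camera as it stood for that picture, good to about 4 mm: the middle of the surface that is visible of it).
The state is a dict: "clock": time; "joint_positions": joint angles; "dq": joint speeds; "tau": joint torques, N m; "tool_pos": TCP position; "eef_rot": TCP orientation; "contact_force": force on the tool from outside, world axes, zero at the start; "ft_torque": the same for the moment, N m; "gripper_width": opening from 0.0 (shut) to 1.0 (fully open).
Only numpy, scipy, OpenCV 4.12 (cv2) and the standard library are available. Lean on these libraries where they do the work, as an engineer would, in place of code of your own. Each camera call takes 0.05 s, during which the arm holds its last target. There are 200 camera calls.

TASK

Open the gate of the clear splash guard so that the jar inside can be reached: lift the latch bar by its red ball out of the yellow catch, swing the gate round towards you, and let the bar down into the notch of the hold-open catch, so that the gate stays hooked open. Be gentle: feel for the catch's opening rather than forcing the bar against either catch, and leave the jar and the things on the bench where they are.

Things in the scene. Friction and masses are not known exactly. Their poses are not given: they have to be found in the camera images.
- guard: Fixed clear-walled splash guard on a grey base plate 175 x 250 x 6 mm, walls 126 mm high; the gate closes its front. Origin: foot of the gate's vertical hinge axis, on the bench; x points into the guard, y left, z up. The shut gate runs from the hinge along -y, 184 mm long, top edge 132 mm above the bench.
- gate (a joint): Gate angle about the hinge axis, rad: 0 shut, growing as its free end swings to the guard's -x, towards the robot (clockwise from above). At angle g the gate points along (-sin g, -cos g) in the guard's x, y. Light hinge with a little friction, stays where left; limits 0 and 1.6. The hold-open catch stands at 1.40.
- latch_bar (a joint): Latch bar angle, rad: 0 down and level on the gate's own rest, grows as the ball end rises, limit 0.30; the bar (about 0.13 kg with its ball) falls back by its weight. Steel bar over the gate's top edge, in the gate's plane, 8 mm thick, 10 mm high, reaching 218 mm from the hinge axis. Both catches act on it 205 mm from the hinge axis.
- bar_pivot (a point): The latch bar's pivot, on the bar's middle line: 30 mm from the hinge axis along the gate, 145 mm above the bench. The bar turns about the gate's horizontal normal here.
- lift_knob (a point): Centre of the red ball, 25 mm across, which spins freely on an 8 mm stem fixed upright to the bar. Bar down: 150 mm from the hinge axis (120 mm along the bar from the pivot), 217 mm above the bench (72 mm above the bar's middle line). Pinched from above it carries the gate; as it spins, the gripper may keep its heading as the gate swings.
- catch: Closing catch: fixed aluminium post 196 mm high behind the bar's end, with a yellow C-shaped keeper, 10 mm wide along the bar: a lip 2 mm in front of the bar, and a roof over it with a downturned front edge. The bar leaves only forwards, through the mouth between lip and edge. Origin: on the bench under the slot, 205 mm from the hinge axis. Cracks if pressed with more than 15 N.
- catch_lowest (a point): Fixed mark 144 mm above the bench over the catch's origin: the lowest place of the lip's top (4 mm above the lowered bar's underside). The keeper is set anew each time, unmeasured: its lip top lies 0 to 30 mm above this mark; the mouth is always 15 mm high, and the roof inside 4 mm higher still (19 mm above the lip top). The bar in mid-mouth has about 2 mm to spare above and below.
- hold_catch: Hold-open catch: fixed post with a yellow notch open at the top, 10 mm wide along the bar. Origin: on the bench under the notch, 205 mm from the hinge axis at gate angle 1.40; -y points away from the hinge, -x in the opening direction. Notch 13 mm across, bar 8 mm. Cracks if pressed with more than 15 N.
- notch (a point): Middle of the hold-open notch, at the height of the lowered bar (145 mm). On the side the gate comes from is a low lip, top 152 mm above the bench; on the far side a tall stop, top 178 mm. The bar passes over the lip at bar angles 0.09 to 0.19, may come up against the stop (gate about 1.41), and is then let down fully (bar angle 0).
- jar: Jar with black screw lid, 82 mm across, 79 mm high, standing inside the guard; origin at its underside's centre. Leave it.
- timer: White bench timer, 58 x 64 x 21 mm, origin at its underside's centre. Leave it.
- white_vial: White-capped vial, 22 mm across, 45 mm high, origin at its underside's centre. Leave it.
- blue_vial: Blue-capped vial, 22 mm across, 45 mm high, origin at its underside's centre. Leave it.
- stopper: Dark rubber stopper, 42 mm across, 28 mm high, origin at its underside's centre. Leave it.

How it is judged:
On the way, in this order (a step that is already met when the one before it is completed fails the run):
1. the latch bar is lifted while the gate is still shut (value of joint latch_bar above 0.02 rad and value of joint gate below 0.03 rad), for 0.1 s.
2. the gate is out of the closing catch and swung half way (value of joint gate above 0.7 rad).
At the end, for the whole second after the job is handed in: The gate is at rest at the hold-open catch (angle 1.37 to 1.43) with the latch bar fully down in its notch (bar angle under 0.03) (value of joint gate between 1.37 and 1.43 rad and value of joint latch_bar below 0.03 rad and velocity of joint gate between -0.05 and 0.05 rad/s); the robot touches nothing.
It fails at once if anything pressed on the closing catch with more than 15 N (contact force between catch and anything else above 15 N).
It fails at once if anything pressed on the hold-open catch with more than 15 N (contact force between hold_catch and anything else above 15 N).
It fails at once if the jar, timer, a vial or the stopper was moved more than 20 mm (distance of any of jar, timer, white_vial, blue_vial, stopper from where it was at the start of the episode above 0.02 m).
It also fails if it takes over 67 s, if anything falls off the work surface, if the arm or the gripper's body presses on something with over 40 N, if the wrist force passes 120 N, or if a joint passes its speed limit or range.

## Working session

There is one attempt and no reset: what is moved stays moved. The work goes in short steps, Python scripts to look and compute and a tool call to move; the robot and the scene stay as the last step left them, time stands still between calls to the robot, and variables do not carry over. Pictures are saved under pics/ and viewed, about 8 in all and at most 12, crops included, and the job is handed in when it is done.

Besides the shell and the picture viewer there is one more tool, called after "Request:" as name([rows], argument=value, ...), one row to a line, values as JSON. play_rows: Moves the arm, as the interface text tells. Its arguments: {"type":"object","properties":{"series":{"type":"array"},"grip_force":{"type":"number"}},"required":["series"]}

```bash
mkdir -p pics; cat > h.py <<'E'
import numpy as np, cv2
from plant import robot
def world(c,p): return (c["pose"]@np.r_[p,1])[:3]
def pt(c,u,v):
    z=c["z_map"][v,u]; return world(c,[(u-c["cx"])*z/c["fx"],(v-c["cy"])*z/c["fy"],z])
def find(n,cam,c,k=2):
    for d in robot.find_in(n,cam)[:k]: print(cam,n,round(d["conf"],2),world(c,d["at"]).round(4))
E
python3 - <<'E'
from h import *
for cam in ("side","top"):
    c=robot.camera(cam); cv2.imwrite(f"pics/{cam}0.png",c["color"])
    print(cam,c["pose"].round(3).tolist(),c["fx"])
    for n in ["guard","gate","latch_bar","lift_knob","catch","hold_catch","jar","timer","white_vial","blue_vial","stopper"]: find(n,cam,c,1)
print(robot.sense())
E
```

```text
side [[0.972, -0.107, 0.209, 0.366], [-0.234, -0.367, 0.9, -1.159], [-0.02, -0.924, -0.382, 0.58], [0.0, 0.0, 0.0, 1.0]] 585.8898788202016
side guard 0.86 [ 0.6963 -0.184   0.0772]
side gate 0.73 [ 0.6482 -0.122   0.0945]
side latch_bar 0.56 [ 0.6484 -0.1588  0.1528]
side lift_knob 0.94 [ 0.6486 -0.1598  0.1482]
side catch 0.71 [ 0.6751 -0.2188  0.1261]
side hold_catch 0.55 [ 0.4366 -0.0688  0.0953]
side jar 0.64 [ 0.7468 -0.0839  0.0837]
side timer 0.89 [ 0.4058 -0.3033  0.0235]
side white_vial 0.54 [ 0.5554 -0.3776  0.0285]
side blue_vial 0.67 [ 0.5226 -0.3085  0.0265]
side stopper 0.56 [ 0.471  -0.4265  0.0339]
top [[0.009, -0.996, 0.091, 0.501], [-1.0, -0.008, 0.014, -0.141], [-0.013, -0.091, -0.996, 1.054], [0.0, 0.0, 0.0, 1.0]] 515.3794785980641
top guard 0.73 [ 0.7165 -0.0645  0.0072]
top gate 0.93 [ 0.6396 -0.1115  0.134 ]
top latch_bar 0.65 [ 0.6445 -0.1373  0.1498]
top lift_knob 0.74 [ 0.6475 -0.1357  0.15  ]
top catch 0.87 [ 0.6654 -0.2067  0.1946]
top hold_catch 0.6 [ 0.4348 -0.061   0.1259]
top jar 0.76 [ 0.7287 -0.1026  0.0859]
top timer 0.74 [ 0.4667 -0.4213  0.0273]
top white_vial 0.7 [ 0.5566 -0.367   0.0499]
top stopper 0.64 [ 0.4638 -0.4202  0.03  ]
{'clock': 1.2, 'joint_positions': array([-1.32559038,  0.43446323,  0.02497089,  1.57317524, -0.0115852 ,
        1.13399525, -0.07511767]), 'dq': array([ 8.32509624e-04,  3.50668007e-05, -1.19413915e-04,  7.65454030e-04,
        2.28302192e-04, -1.72274973e-04,  2.52170981e-04]), 'tau': array([-1.22890460e-04, -6.70283890e+01,  1.02377169e+00, -3.16576982e+01,
        1.53618370e-02,  2.13249041e-03,  2.02629559e-05]), 'tool_pos': array([0.21304485, 0.58759959, 0.23135496]), 'eef_rot': array([5.43686627e-01, 3.09416706e+00, 1.60312032e-04]), 'contact_force': array([0.7026646 , 0.2614392 , 0.27414378]), 'ft_torque': array([0.01448414, 0.0495986 , 0.0426694 ]), 'gripper_width': 0.9996600978759672}
```

View pics/side0.png

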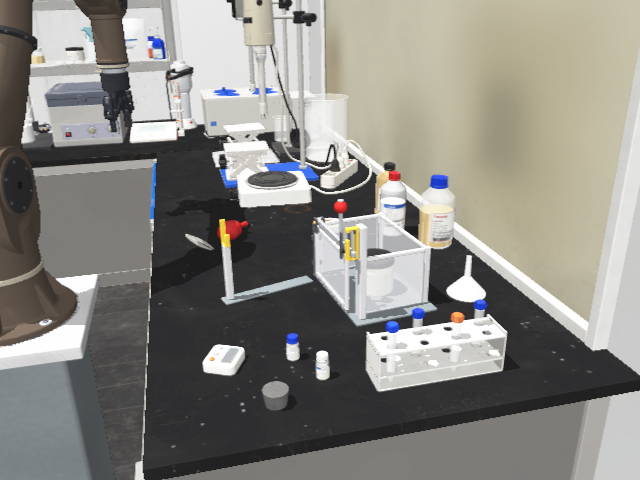

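View pics/top0.png

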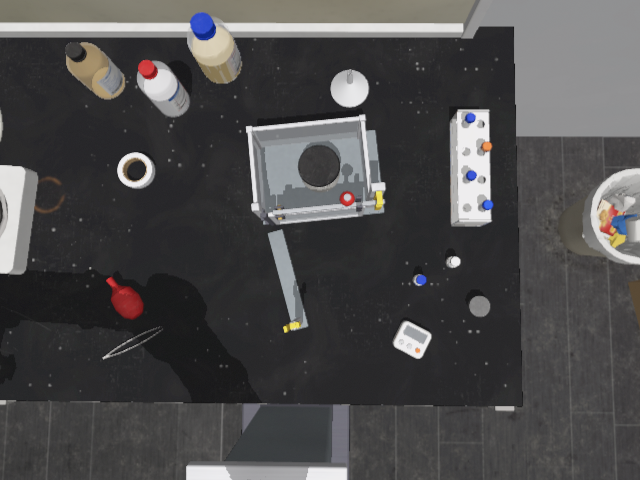

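The side view shows the red ball at (341,207), the closing catch at (351,243) and the hold-open catch at (225,235). In the top view they are at (347,198), (380,200) and (291,327). Next I'll measure the colour blobs.

```bash
cat > m.py <<'E'
from h import *
def cloud(c,mask):
    v,u=np.nonzero(mask&(c["z_map"]>0)); z=c["z_map"][v,u]
    P=np.c_[(u-c["cx"])*z/c["fx"],(v-c["cy"])*z/c["fy"],z,np.ones(len(z))]@c["pose"].T
    return P[:,:3],u,v
def masks(c):
    h=cv2.cvtColor(c["color"],cv2.COLOR_BGR2HSV); H,S,V=cv2.split(h)
    return ((H<8)|(H>172))&(S>150)&(V>90), (H>20)&(H<35)&(S>130)&(V>100)
E
python3 - <<'E'
from m import *
for cam in ("side","top"):
    c=robot.camera(cam); r,y=masks(c)
    for nm,m,box in (("ball",r,(.55,.75,-.25,-.05,.1,.3)),("keeper",y,(.6,.72,-.3,-.15,.1,.25)),("hold",y,(.38,.5,-.12,0,.1,.25))):
        P,u,v=cloud(c,m); k=np.all((P>np.array(box[::2]))&(P<np.array(box[1::2])),1); P=P[k]
        print(cam,nm,len(P),"px",u[k].mean().round(1),v[k].mean().round(1),"med",np.median(P,0).round(4),"p3",np.percentile(P,3,0).round(4),"p97",np.percentile(P,97,0).round(4))
    im=c["color"]
    if cam=="side": crop=im[190:330,210:400]; cv2.imwrite("pics/s1.png",cv2.resize(crop,None,fx=4,fy=4,interpolation=cv2.INTER_CUBIC))
    else: crop=im[180:345,240:400]; cv2.imwrite("pics/t1.png",cv2.resize(crop,None,fx=3.5,fy=3.5,interpolation=cv2.INTER_CUBIC))
E
```

```text
side ball 122 px 340.6 206.7 med [ 0.6487 -0.1629  0.2207] p3 [ 0.6403 -0.1673  0.2106] p97 [ 0.66   -0.1553  0.2284]
side keeper 254 px 352.0 243.7 med [ 0.656  -0.213   0.1623] p3 [ 0.6453 -0.2169  0.134 ] p97 [ 0.6682 -0.1867  0.1964]
side hold 163 px 224.2 234.1 med [ 0.4366 -0.057   0.1477] p3 [ 0.4313 -0.0764  0.1295] p97 [ 0.4448 -0.0513  0.1783]
top ball 105 px 346.6 199.0 med [ 0.6426 -0.1529  0.2253] p3 [ 0.6354 -0.1643  0.2194] p97 [ 0.6551 -0.1431  0.2289]
top keeper 119 px 378.2 199.8 med [ 0.6492 -0.2087  0.1946] p3 [ 0.6408 -0.2139  0.1403] p97 [ 0.6623 -0.2034  0.1981]
top hold 89 px 290.9 326.0 med [ 0.4335 -0.0566  0.1511] p3 [ 0.4273 -0.0739  0.1287] p97 [ 0.4389 -0.0496  0.1804]
```

View pics/s1.png

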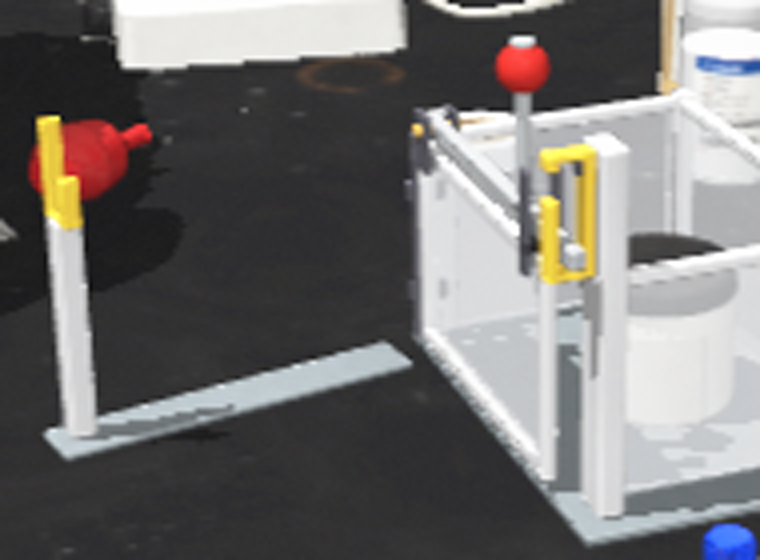

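View pics/t1.png

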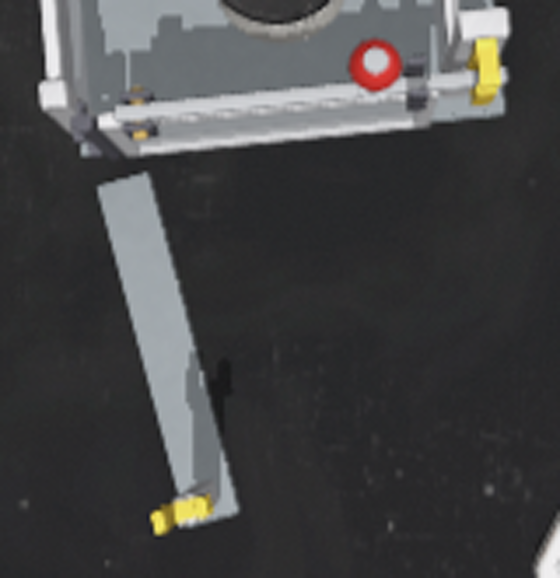

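```bash
python3 - <<'E'
from m import *
from scipy.optimize import least_squares
S=robot.camera("side");T=robot.camera("top")
def ray(c,u,v): return c["pose"][:3,3], c["pose"][:3,:3]@np.array([(u-c["cx"])/c["fx"],(v-c["cy"])/c["fy"],1])
def atz(c,u,v,z): o,d=ray(c,u,v); return (o+d*(z-o[2])/d[2])[:2]
def tri(a,b):
    (o,d),(p,e)=a,b; s=np.linalg.lstsq(np.c_[d,-e],p-o,rcond=None)[0]; A=o+d*s[0];B=p+e*s[1]; return (A+B)/2,np.linalg.norm(A-B)
print("ball tri",tri(ray(S,340.6,206.7),ray(T,346.6,199)))
bS=atz(S,340.6,206.7,.217);bT=atz(T,346.6,199,.217);print("ball z.217",bS,bT)
sS=atz(S,222.3,219.5,.178);sT=atz(T,286.6,328.6,.178);lS=atz(S,227,235,.152);lT=atz(T,295.7,324.9,.152)
print("stop",sS,sT,"lip",lS,lT)
kT=np.median(cloud(T,masks(T)[1])[0],0); 
kx=np.array([.652,-.2095])
nt=(sS+sT+lS+lT)/4; b=(bS+bT)/2
def f(p):
    d=lambda g: np.array([-np.sin(g)*np.cos(p[2])+np.cos(g)*np.sin(p[2]), -np.sin(g)*np.sin(p[2])-np.cos(g)*np.cos(p[2])])
    H=p[:2]; return np.r_[H+.15*d(0)-b, H+.205*d(1.4)-nt, (H+.205*d(0)-kx)*.5]
r=least_squares(f,[.63,0,0]); print("H,yaw",r.x.round(4),"res",r.fun.round(4),"ball",b,"notch",nt)
y=r.x[2]; cx=r.x[:2]+.205*np.array([np.sin(y),-np.cos(y)]); print("catch",cx)
lip=cx-0.0075*np.array([np.cos(y),np.sin(y)])-.005*np.array([-np.sin(y),np.cos(y)])
for v in (232.5,240,226.5,238.5,241): 
    o,d=ray(S,347.2,v); t=(lip[1]-o[1])/d[1]; print(v,(o+d*t).round(4))
E
```

```text
ball tri (array([ 0.6484285 , -0.15460953,  0.21704561]), np.float64(0.006192431234067687))
ball z.217 [ 0.65185557 -0.15369339] [ 0.64536633 -0.15394469]
stop [ 0.43636229 -0.05218236] [ 0.43090449 -0.05515767] lip [ 0.44167472 -0.07243333] [ 0.43531181 -0.06826929]
H,yaw [ 0.6325 -0.0052  0.1075] res [ 0.     -0.0006 -0.0006  0.0004  0.0013  0.0002] ball [ 0.64861095 -0.15381904] notch [ 0.43606332 -0.06201066]
catch [ 0.65452791 -0.2090584 ]
232.5 [ 0.6467 -0.2148  0.1886]
240 [ 0.6468 -0.2148  0.1739]
226.5 [ 0.6467 -0.2148  0.2002]
238.5 [ 0.6467 -0.2148  0.1769]
241 [ 0.6468 -0.2148  0.172 ]
```

Request:
play_rows([
  [0, 0, -0.2, 0, 0, 0.967, 85],
  [0, 0, -0.2, 0, 0, 0.967, 85],
  [0, 0, -0.2, 0, 0, 0.967, 85],
  [0, 0, -0.2, 0, 0, 0.967, 85],
  [0, 0, -0.2, 0, 0, 0.967, 85],
  [0, 0, -0.2, 0, 0, 0.967, 85],
  [0, 0, -0.2, 0, 0, 0.967, 85],
  [0, 0, -0.2, 0, 0, 0.967, 85],
  [0, 0, -0.2, 0, 0, 0.967, 85],
  [0, 0, -0.2, 0, 0, 0.967, 85],
  [0, 0, -0.2, 0, 0, 0.967, 85],
  [0, 0, 0, 0, 0, 0, 85],
], grip_force=40)

```text
clock: 2.4
tool_pos: [0.2131, 0.5881, 0.2985]
eef_rot: [-2.102, -2.334, -0.003]
contact_force: [-0.0, 0.0, 0.2]
gripper_width: 0.997
```

```bash
cat > g.py <<'E'
import sys; from h import *
from scipy.spatial.transform import Rotation as Ro
H=np.array([.6325,-.0052]); Y=.1075
def d(g): return np.array([-np.sin(g+0)*np.cos(Y)+np.cos(g)*np.sin(Y), -np.sin(g)*np.sin(Y)-np.cos(g)*np.cos(Y)])
def ball(g,a): return np.r_[H+(.03+.12*np.cos(a)-.072*np.sin(a))*d(g), .145+.12*np.sin(a)+.072*np.cos(a)]
def state():
    s=robot.sense(); R=Ro.from_rotvec(s["eef_rot"]).as_matrix()
    print("t",round(s["clock"],2),"q",s["joint_positions"].round(2),"tcp",s["tool_pos"].round(4),"yaw_y",np.degrees(np.arctan2(R[1,1],R[0,1])).round(2),"z",R[:,2].round(3),"F",s["contact_force"].round(2),"T",s["ft_torque"].round(2),"w",round(s["gripper_width"],3))
    return s,R
def units(R,p0,p1): return (R.T@(np.array(p1)-p0)/.03).round(2)
E
python3 - <<'E'
from g import *
s,R=state(); p=s["tool_pos"]
for w in ([.43,.2,.30],[.6486,-.1538,.27]): print(w,units(R,p,w)); p=np.array(w)
E
```

```text
t 2.4 q [-1.5   0.39  0.28  1.49 -0.11  1.27 -1.1 ] tcp [0.2131 0.5881 0.2985] yaw_y 5.99 z [ 0.001  0.002 -1.   ] F [-0.    0.03  0.19] T [-0.07 -0.03 -0.  ] w 0.997
[0.43, 0.2, 0.3] [-13.62   5.84  -0.07]
[0.6486, -0.1538, 0.27] [-12.49   6.02   0.98]
```

Request:
play_rows([
  [-0.97, 0.44, 0, 0, 0, 0, 85],
  [-0.97, 0.44, 0, 0, 0, 0, 85],
  [-0.97, 0.44, 0, 0, 0, 0, 85],
  [-0.97, 0.44, 0, 0, 0, 0, 85],
  [-0.97, 0.44, 0, 0, 0, 0, 85],
  [-0.97, 0.44, 0, 0, 0, 0, 85],
  [-0.97, 0.44, 0, 0, 0, 0, 85],
  [-0.97, 0.44, 0, 0, 0, 0, 85],
  [-0.97, 0.44, 0, 0, 0, 0, 85],
  [-0.97, 0.44, 0, 0, 0, 0, 85],
  [-0.97, 0.44, 0, 0, 0, 0, 85],
  [-0.97, 0.44, 0, 0, 0, 0, 85],
])

```text
clock: 3.4
tool_pos: [0.409, 0.2562, 0.2972]
eef_rot: [2.092, 2.343, 0.0]
contact_force: [0.9, -0.1, -0.6]
gripper_width: 0.996
```

Request:
play_rows([
  [-0.97, 0.44, 0, 0, 0, 0, 85],
  [-0.97, 0.44, 0, 0, 0, 0, 85],
  [-0.97, 0.44, 0, 0, 0, 0, 85],
  [-0.97, 0.44, 0, 0, 0, 0, 85],
  [-0.97, 0.44, 0, 0, 0, 0, 85],
  [-0.97, 0.44, 0, 0, 0, 0, 85],
  [-0.97, 0.44, 0, 0, 0, 0, 85],
  [-0.97, 0.44, 0, 0, 0, 0, 85],
  [-0.97, 0.44, 0, 0, 0, 0, 85],
  [-0.97, 0.44, 0, 0, 0, 0, 85],
  [-0.97, 0.44, 0, 0, 0, 0, 85],
  [0, 0, 0, 0, 0, 0, 85],
])

```text
clock: 4.4
tool_pos: [0.5891, -0.0518, 0.2971]
eef_rot: [2.099, 2.333, -0.004]
contact_force: [-1.4, -0.8, 0.6]
gripper_width: 0.992
```

```bash
python3 - <<'E'
from g import *
s,R=state(); p=s["tool_pos"]
print(units(R,p,[.6486,-.1538,.27]))
E
```

```text
t 4.4 q [-0.47  0.37  0.65  1.6  -0.23  1.25  0.33] tcp [ 0.5891 -0.0518  0.2971] yaw_y 6.05 z [ 0.001 -0.004 -1.   ] F [-1.38 -0.82  0.62] T [-0.07  0.   -0.01] w 0.992
[-3.59  1.61  0.92]
```

Request:
play_rows([
  [-0.9, 0.4, 0.1, 0, 0, 0, 85],
  [-0.9, 0.4, 0.1, 0, 0, 0, 70],
  [-0.9, 0.4, 0.1, 0, 0, 0, 60],
  [-0.9, 0.41, 0.1, 0, 0, 0, 50],
  [0, 0, 0.1, 0, 0, 0, 50],
  [0, 0, 0, 0, 0, 0, 50],
  [0, 0, 0, 0, 0, 0, 50],
], grip_force=20)

```text
clock: 4.98
tool_pos: [0.6471, -0.1465, 0.2816]
eef_rot: [-2.094, -2.34, 0.001]
contact_force: [-0.6, 0.6, -0.1]
gripper_width: 0.583
```

```bash
python3 - <<'E'
from m import *
from g import state,units
s,R=state(); print(units(R,s["tool_pos"],[.6486,-.1538,.27]))
c=robot.camera("side"); cv2.imwrite("pics/s2.png",cv2.resize(c["color"][130:290,270:430],None,fx=4,fy=4,interpolation=cv2.INTER_CUBIC))
E
```

```text
t 4.98 q [-0.25  0.52  0.64  1.43 -0.31  1.3   0.52] tcp [ 0.6471 -0.1465  0.2816] yaw_y 6.35 z [-0.001  0.001 -1.   ] F [-0.6   0.59 -0.13] T [-0.02 -0.06 -0.  ] w 0.583
[-0.25  0.02  0.39]
```

View pics/s2.png

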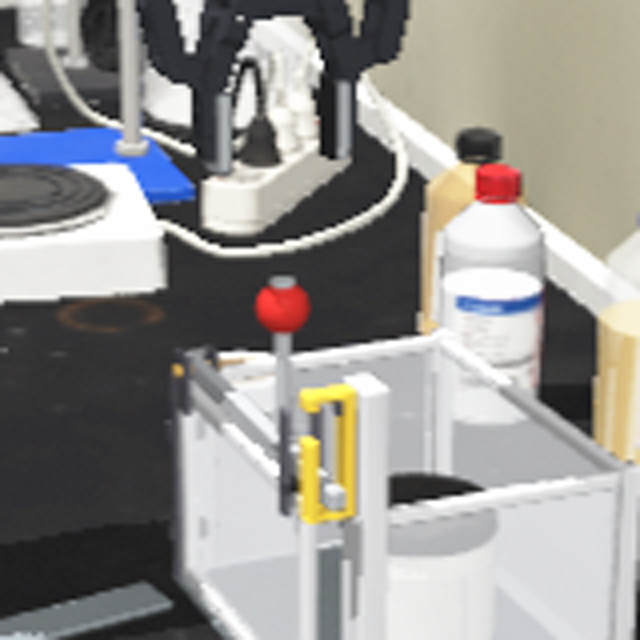

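The fingers straddle the ball: pads at crop (217,130) and (340,130), ball at (282,305). The keeper's mouth is near the top of its range. I'll descend and close in small steps.

Request:
play_rows([
  [-0.08, 0.02, 0.5, 0, 0, 0, 50],
  [-0.08, 0.02, 0.5, 0, 0, 0, 50],
  [-0.08, 0.02, 0.5, 0, 0, 0, 50],
  [0, 0, 0.5, 0, 0, 0, 50],
  [0, 0, 0.5, 0, 0, 0, 50],
  [0, 0, 0.29, 0, 0, 0, 50],
  [0, 0, 0, 0, 0, 0, 40],
  [0, 0, 0, 0, 0, 0, 40],
  [0, 0, 0, 0, 0, 0, 35],
  [0, 0, 0, 0, 0, 0, 33],
  [0, 0, 0, 0, 0, 0, 32],
  [0, 0, 0, 0, 0, 0, 32],
])

```text
clock: 6.03
tool_pos: [0.6503, -0.1539, 0.1993]
eef_rot: [2.097, 2.339, 0.001]
contact_force: [-0.4, 0.6, 0.7]
gripper_width: 0.377
```

```bash
python3 - <<'E'
from m import *
from g import state
s,R=state()
c=robot.camera("top"); cv2.imwrite("pics/t2.png",cv2.resize(c["color"][150:240,300:400],None,fx=6,fy=6,interpolation=cv2.INTER_CUBIC))
c=robot.camera("side"); cv2.imwrite("pics/s3.png",cv2.resize(c["color"][170:260,300:400],None,fx=6,fy=6,interpolation=cv2.INTER_CUBIC))
E
```

```text
t 6.03 q [-0.23  0.58  0.61  1.53 -0.35  1.14  0.57] tcp [ 0.6503 -0.1539  0.1993] yaw_y 6.25 z [ 0.001 -0.    -1.   ] F [-0.42  0.62  0.67] T [ 0.   -0.01  0.01] w 0.377
```

View pics/s3.png

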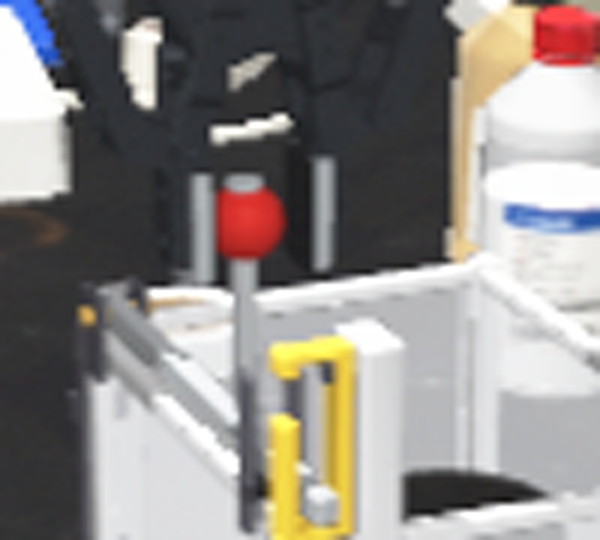

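The ball sits about 2 mm towards the left pad, so I'll shift tool -y by 1.7 mm and close further.

Request:
play_rows([
  [0, -0.055, 0, 0, 0, 0, 32],
  [0, 0, 0, 0, 0, 0, 30],
  [0, 0, 0, 0, 0, 0, 29],
  [0, 0, 0, 0, 0, 0, 29],
])

```text
clock: 6.47
tool_pos: [0.6483, -0.154, 0.1986]
eef_rot: [-2.097, -2.339, -0.0]
contact_force: [0.4, -0.1, -0.9]
gripper_width: 0.338
```

Request:
play_rows([
  [0, 0, 0, 0, 0, 0, 28],
  [0, 0, 0, 0, 0, 0, 27.5],
  [0, 0, 0, 0, 0, 0, 27],
])

```text
clock: 6.72
tool_pos: [0.6484, -0.154, 0.1986]
eef_rot: [-2.097, -2.339, -0.0]
contact_force: [0.6, 0.1, 0.2]
gripper_width: 0.312
```

```bash
python3 -c "from g import *; state()"
```

```text
t 6.72 q [-0.23  0.58  0.61  1.54 -0.35  1.14  0.57] tcp [ 0.6484 -0.154   0.1986] yaw_y 6.25 z [-0.  0. -1.] F [0.58 0.15 0.25] T [-0.   -0.    0.03] w 0.312
```

Request:
play_rows([
  [0, 0, 0, 0, 0, 0, 26],
  [0, 0, 0, 0, 0, 0, 25.5],
  [0, 0, 0, 0, 0, 0, 25],
])

```text
clock: 6.97
tool_pos: [0.6483, -0.154, 0.1986]
eef_rot: [-2.097, -2.339, 0.0]
contact_force: [-0.3, -0.6, -0.5]
gripper_width: 0.29
```

Request:
play_rows([
  [0, 0, 0, 0, 0, 0, 24],
  [0, 0, 0, 0, 0, 0, 22],
  [0, 0, 0, 0, 0, 0, 20],
])

```text
clock: 7.22
tool_pos: [0.6483, -0.154, 0.1987]
eef_rot: [-2.097, -2.339, 0.0]
contact_force: [-0.7, -0.0, 1.7]
gripper_width: 0.277
```

```bash
python3 -c "
from g import *; s,R=state()
for a in np.arange(0,.261,.02): print(a.round(2),(units(R,ball(0,0),ball(0,a))).round(2))"
```

```text
t 7.22 q [-0.23  0.58  0.61  1.54 -0.35  1.14  0.57] tcp [ 0.6483 -0.154   0.1987] yaw_y 6.24 z [-0.  0. -1.] F [-0.65 -0.04  1.66] T [ 0.05  0.19 -0.02] w 0.277
0.0 [0. 0. 0.]
0.02 [ 0.05  0.   -0.08]
0.04 [ 0.1   0.   -0.16]
0.06 [ 0.15  0.   -0.24]
0.08 [ 0.2   0.   -0.31]
0.1 [ 0.26  0.   -0.39]
0.12 [ 0.32  0.   -0.46]
0.14 [ 0.37  0.   -0.53]
0.16 [ 0.43  0.   -0.61]
0.18 [ 0.49  0.   -0.68]
0.2 [ 0.56  0.   -0.75]
0.22 [ 0.62  0.   -0.82]
0.24 [ 0.69  0.   -0.88]
0.26 [ 0.75  0.   -0.95]
```

Request:
play_rows([
  [0, 0, 0, 0, 0, 0, 20],
  [0, 0, 0, 0, 0, 0, 20],
  [0.05, 0, -0.08, 0, 0, 0, 20],
  [0.05, 0, -0.08, 0, 0, 0, 20],
  [0.05, 0, -0.08, 0, 0, 0, 20],
  [0.05, 0, -0.07, 0, 0, 0, 20],
  [0.06, 0, -0.08, 0, 0, 0, 20],
  [0, 0, 0, 0, 0, 0, 20],
], grip_force=30)

```text
clock: 7.88
tool_pos: [0.6474, -0.1459, 0.2108]
eef_rot: [-2.097, -2.34, 0.0]
contact_force: [-0.6, -1.4, -0.8]
gripper_width: 0.267
```

```bash
python3 -c "from g import *; state()"
```

```text
t 7.88 q [-0.24  0.56  0.62  1.53 -0.34  1.16  0.55] tcp [ 0.6474 -0.1459  0.2108] yaw_y 6.27 z [-0.  0. -1.] F [-0.56 -1.37 -0.84] T [-0.32  0.16 -0.  ] w 0.267
```

```bash
python3 - <<'E'
from m import *
c=robot.camera("side"); cv2.imwrite("pics/s4.png",cv2.resize(c["color"][170:260,300:400],None,fx=6,fy=6,interpolation=cv2.INTER_CUBIC))
E
```

```text
(no output)
```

View pics/s4.png

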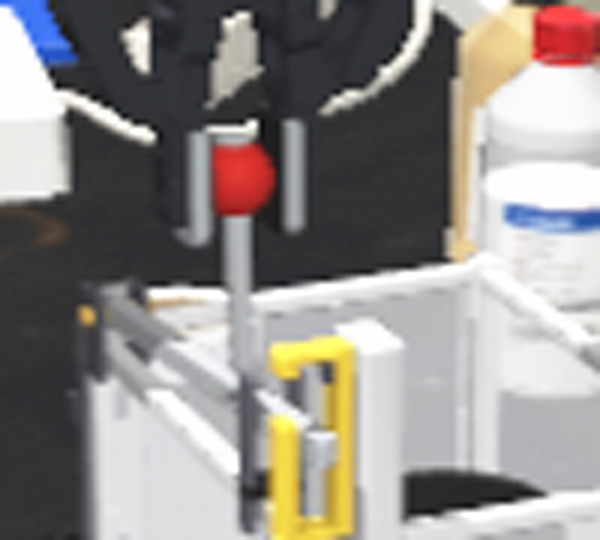

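The bar is lifted with the ball centred in the pads: ball at crop (240,180), bar end at (320,445). I'll raise it to about 0.2, then feel for the roof.

Request:
play_rows([
  [0.06, 0, -0.07, 0, 0, 0, 20],
  [0.06, 0, -0.08, 0, 0, 0, 20],
  [0.06, 0, -0.07, 0, 0, 0, 20],
  [0.06, 0, -0.07, 0, 0, 0, 20],
  [0.06, 0, -0.07, 0, 0, 0, 20],
  [0, 0, 0, 0, 0, 0, 20],
  [0, 0, 0, 0, 0, 0, 20],
])

```text
clock: 8.52
tool_pos: [0.6465, -0.1371, 0.2212]
eef_rot: [-2.097, -2.339, -0.0]
contact_force: [-1.5, -1.7, -1.3]
gripper_width: 0.269
```

```bash
python3 -c "from g import *; state()"
```

```text
t 8.52 q [-0.26  0.55  0.62  1.53 -0.34  1.17  0.53] tcp [ 0.6465 -0.1371  0.2212] yaw_y 6.26 z [-0.  0. -1.] F [-1.5  -1.71 -1.33] T [-0.31  0.21  0.02] w 0.269
```

Request:
play_rows([
  [0.03, 0, -0.035, 0, 0, 0, 20],
  [0, 0, 0, 0, 0, 0, 20],
])

```text
clock: 8.68
tool_pos: [0.6464, -0.1362, 0.2222]
eef_rot: [-2.097, -2.339, 0.0]
contact_force: [-0.8, -0.5, -1.3]
gripper_width: 0.264
```

Request:
play_rows([
  [0.03, 0, -0.035, 0, 0, 0, 20],
  [0, 0, 0, 0, 0, 0, 20],
])

```text
clock: 8.85
tool_pos: [0.6463, -0.1352, 0.2233]
eef_rot: [-2.097, -2.339, -0.0]
contact_force: [-1.2, -0.3, -2.2]
gripper_width: 0.27
```

```bash
python3 - <<'E'
from g import *
state()
c=robot.camera("side"); cv2.imwrite("pics/s5.png",cv2.resize(c["color"][205:265,320:400],None,fx=9,fy=9,interpolation=cv2.INTER_CUBIC))
E
```

```text
t 8.85 q [-0.26  0.55  0.62  1.52 -0.34  1.18  0.53] tcp [ 0.6463 -0.1352  0.2233] yaw_y 6.25 z [-0.  0. -1.] F [-1.16 -0.34 -2.16] T [-0.25  0.18 -0.01] w 0.27
```

View pics/s5.png

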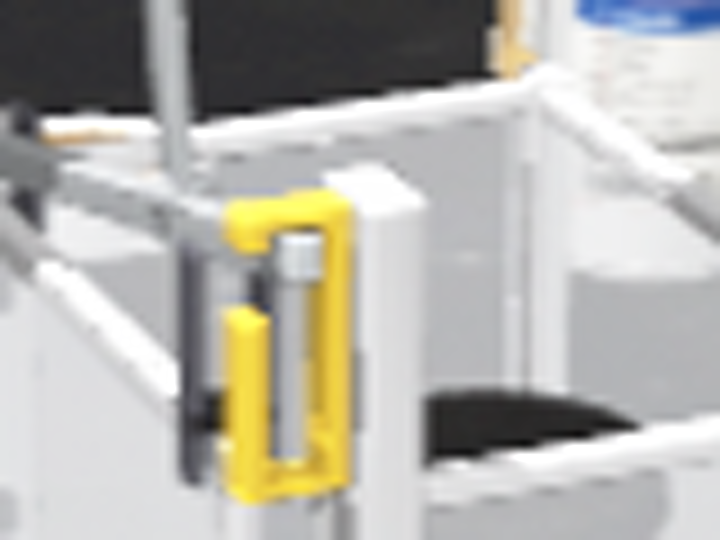

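Request:
play_rows([
  [0.03, 0, -0.035, 0, 0, 0, 20],
  [0, 0, 0, 0, 0, 0, 20],
])

```text
clock: 9.07
tool_pos: [0.6461, -0.1346, 0.224]
eef_rot: [-2.097, -2.339, 0.001]
contact_force: [-0.9, -1.1, -3.1]
gripper_width: 0.264
```

```bash
python3 -c "
from g import *
for i in range(3): robot.camera('top'); s,R=state()"
```

```text
t 9.12 q [-0.27  0.55  0.62  1.52 -0.33  1.18  0.53] tcp [ 0.6461 -0.1346  0.224 ] yaw_y 6.24 z [-0. -0. -1.] F [-0.3  -1.97 -4.12] T [-0.39  0.06 -0.04] w 0.272
t 9.17 q [-0.27  0.55  0.62  1.52 -0.34  1.18  0.53] tcp [ 0.6461 -0.1346  0.224 ] yaw_y 6.24 z [-0.  0. -1.] F [ 0.26 -0.56 -3.75] T [-0.4   0.06 -0.03] w 0.268
t 9.22 q [-0.27  0.55  0.62  1.52 -0.34  1.18  0.53] tcp [ 0.6461 -0.1346  0.224 ] yaw_y 6.24 z [-0.  0. -1.] F [-0.06 -1.42 -3.67] T [-0.36  0.12 -0.04] w 0.268
```

Request:
play_rows([
  [0.03, 0, -0.035, 0, 0, 0, 20],
  [0, 0, 0, 0, 0, 0, 20],
])

```text
clock: 9.38
tool_pos: [0.646, -0.1343, 0.2243]
eef_rot: [2.098, 2.338, -0.002]
contact_force: [3.1, -5.1, -12.1]
gripper_width: 0.268
```

```bash
python3 -c "
from g import *
for i in range(3): robot.camera('top'); s,R=state()"
```

```text
t 9.43 q [-0.27  0.55  0.62  1.52 -0.33  1.18  0.52] tcp [ 0.646  -0.1344  0.2243] yaw_y 6.21 z [-0.001 -0.001 -1.   ] F [  4.01  -4.19 -12.14] T [-1.05 -0.63 -0.02] w 0.265
t 9.48 q [-0.27  0.55  0.62  1.52 -0.33  1.18  0.52] tcp [ 0.646  -0.1343  0.2243] yaw_y 6.21 z [-0.001 -0.001 -1.   ] F [  2.89  -5.06 -12.44] T [-1.   -0.5  -0.01] w 0.267
t 9.53 q [-0.27  0.55  0.62  1.52 -0.33  1.18  0.52] tcp [ 0.646  -0.1344  0.2243] yaw_y 6.21 z [-0.001 -0.001 -1.   ] F [  4.54  -4.9  -11.24] T [-1.02 -0.61  0.01] w 0.264
```

The bar touches the roof at about 0.229 rad, which puts the lip top at about 173 mm, in agreement with the pictures. I'll back down to 0.20 (mid-mouth) and swing out gently.

Request:
play_rows([
  [-0.06, 0, 0.07, 0, 0, 0, 20],
  [-0.06, 0, 0.07, 0, 0, 0, 20],
  [0, 0, 0, 0, 0, 0, 20],
  [0, 0, 0, 0, 0, 0, 20],
  [0, 0, 0, 0, 0, 0, 20],
])

```text
clock: 9.95
tool_pos: [0.6465, -0.137, 0.2213]
eef_rot: [-2.097, -2.339, -0.001]
contact_force: [-1.4, 0.0, -1.6]
gripper_width: 0.272
```

```bash
python3 -c "
from g import *
s,R=state()"
```

```text
t 9.95 q [-0.26  0.55  0.62  1.53 -0.34  1.17  0.53] tcp [ 0.6465 -0.137   0.2213] yaw_y 6.25 z [ 0.  0. -1.] F [-1.43  0.04 -1.62] T [-0.18  0.47 -0.  ] w 0.272
```

Request:
play_rows([
  [0.001, -0.058, 0, 0, 0, 0.125, 20],
  [0.001, -0.058, 0, 0, 0, 0.125, 20],
  [0, 0, 0, 0, 0, 0, 20],
])

```text
clock: 10.2
tool_pos: [0.643, -0.1374, 0.2213]
eef_rot: [2.129, 2.31, 0.001]
contact_force: [-0.1, 0.2, -1.7]
gripper_width: 0.268
```

```bash
python3 -c "
from g import *
s,R=state()"
```

```text
t 10.2 q [-0.27  0.55  0.63  1.54 -0.34  1.17  0.51] tcp [ 0.643  -0.1374  0.2213] yaw_y 4.68 z [ 0.  0. -1.] F [-0.1   0.2  -1.67] T [-0.09  0.1  -0.04] w 0.268
```

Request:
play_rows([
  [0.001, -0.058, 0, 0, 0, 0.125, 20],
  [0.001, -0.058, 0, 0, 0, 0.125, 20],
  [0, 0, 0, 0, 0, 0, 20],
])

```text
clock: 10.45
tool_pos: [0.6393, -0.1378, 0.2212]
eef_rot: [-2.159, -2.282, -0.0]
contact_force: [-0.5, 0.1, -1.2]
gripper_width: 0.268
```

Request:
play_rows([
  [0.001, -0.058, 0, 0, 0, 0.125, 20],
  [0.001, -0.058, 0, 0, 0, 0.125, 20],
  [0, 0, 0, 0, 0, 0, 20],
])

```text
clock: 10.7
tool_pos: [0.6357, -0.138, 0.2211]
eef_rot: [-2.189, -2.253, 0.0]
contact_force: [0.6, 0.7, -1.8]
gripper_width: 0.272
```

Request:
play_rows([
  [0.001, -0.058, 0, 0, 0, 0.125, 20],
  [0.001, -0.058, 0, 0, 0, 0.125, 20],
  [0.001, -0.058, 0, 0, 0, 0.125, 20],
  [0.001, -0.058, 0, 0, 0, 0.125, 20],
  [0, 0, 0, 0, 0, 0, 20],
])

```text
clock: 11.12
tool_pos: [0.6287, -0.1379, 0.2211]
eef_rot: [-2.247, -2.195, 0.0]
contact_force: [0.5, -0.7, -1.2]
gripper_width: 0.269
```

```bash
cat >> g.py <<'E'
def ga():
    s,R=state(); v=s["tool_pos"][:2]-H; g0=np.arctan2(d(0)[1],d(0)[0]); g=(g0-np.arctan2(v[1],v[0])+np.pi)%(2*np.pi)-np.pi
    print("g",g.round(4),"r",np.linalg.norm(v).round(4),"r(.2)",.03+.12*np.cos(.2)-.072*np.sin(.2))
    return s,R
E
python3 -c "
from g import *
ga()"
```

```text
t 11.12 q [-0.29  0.53  0.66  1.57 -0.35  1.16  0.42] tcp [ 0.6287 -0.1379  0.2211] yaw_y -1.33 z [-0.  0. -1.] F [ 0.48 -0.71 -1.19] T [-0.18  0.09 -0.06] w 0.269
g 0.1359 r 0.1328 r(.2) 0.13330379752370458
```

Request:
play_rows([
  [0.006, -0.233, 0, 0, 0, 0.5, 20],
  [0.006, -0.233, 0, 0, 0, 0.5, 20],
  [0.006, -0.233, 0, 0, 0, 0.5, 20],
  [0.006, -0.233, 0, 0, 0, 0.5, 20],
  [0.006, -0.233, 0, 0, 0, 0.5, 20],
  [0.006, -0.233, 0, 0, 0, 0.5, 20],
  [0.006, -0.233, 0, 0, 0, 0.5, 20],
  [0.006, -0.233, 0, 0, 0, 0.5, 20],
  [0.006, -0.233, 0, 0, 0, 0.5, 20],
  [0.006, -0.233, 0, 0, 0, 0.5, 20],
  [0, 0, 0, 0, 0, 0, 20],
])

```text
clock: 12.03
tool_pos: [0.5617, -0.118, 0.2211]
eef_rot: [-2.739, -1.537, 0.001]
contact_force: [-0.4, -1.2, -0.9]
gripper_width: 0.267
```

```bash
python3 -c "
from g import *
ga()"
```

```text
t 12.03 q [-0.47  0.44  0.83  1.76 -0.36  1.1  -0.06] tcp [ 0.5617 -0.118   0.2211] yaw_y -31.38 z [-0.001  0.001 -1.   ] F [-0.37 -1.25 -0.94] T [-0.15  0.17 -0.  ] w 0.267
g 0.6677 r 0.1332 r(.2) 0.13330379752370458
```

Request:
play_rows([
  [0.006, -0.233, 0, 0, 0, 0.5, 20],
  [0.006, -0.233, 0, 0, 0, 0.5, 20],
  [0.006, -0.233, 0, 0, 0, 0.5, 20],
  [0.006, -0.233, 0, 0, 0, 0.5, 20],
  [0.006, -0.233, 0, 0, 0, 0.5, 20],
  [0.006, -0.233, 0, 0, 0, 0.5, 20],
  [0.006, -0.233, 0, 0, 0, 0.5, 20],
  [0.006, -0.233, 0, 0, 0, 0.5, 20],
  [0.006, -0.233, 0, 0, 0, 0.5, 20],
  [0, 0, 0, 0, 0, 0, 20],
  [0, 0, 0, 0, 0, 0, 20],
])

```text
clock: 12.95
tool_pos: [0.5185, -0.0746, 0.2212]
eef_rot: [-3.02, -0.864, 0.0]
contact_force: [-1.3, -0.1, 0.2]
gripper_width: 0.274
```

```bash
python3 - <<'E'
from g import *
s,R=ga()
c=robot.camera("side"); cv2.imwrite("pics/s6.png",cv2.resize(c["color"][150:310,200:390],None,fx=4,fy=4,interpolation=cv2.INTER_CUBIC))
E
```

```text
t 12.95 q [-0.69  0.39  1.    1.88 -0.37  1.07 -0.55] tcp [ 0.5185 -0.0746  0.2212] yaw_y -58.07 z [-0. -0. -1.] F [-1.26 -0.08  0.16] T [-0.13  0.33 -0.01] w 0.274
g 1.1311 r 0.1335 r(.2) 0.13330379752370458
```

View pics/s6.png

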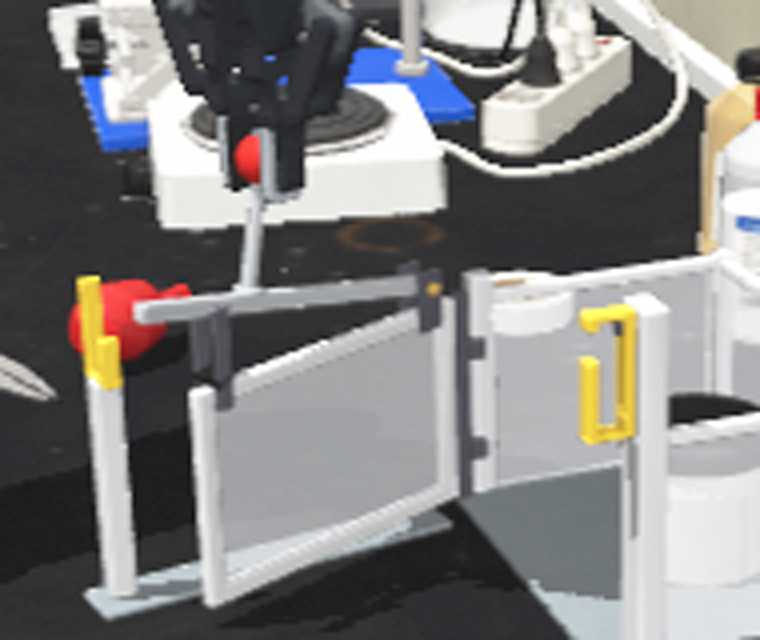

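The gate is at about 1.13 with the bar raised, short of the hold post (yellow at crop (100,330)). I'll lower the bar to about 0.13 and continue gently to the notch.

Request:
play_rows([
  [-0.07, 0, 0.08, 0, 0, 0, 20],
  [-0.07, 0, 0.09, 0, 0, 0, 20],
  [-0.075, 0, 0.085, 0, 0, 0, 20],
  [0.002, -0.122, 0, 0, 0, 0.25, 20],
  [0.002, -0.122, 0, 0, 0, 0.25, 20],
  [0.002, -0.122, 0, 0, 0, 0.25, 20],
  [0.002, -0.122, 0, 0, 0, 0.25, 20],
  [0.002, -0.122, 0, 0, 0, 0.25, 20],
  [0.002, -0.122, 0, 0, 0, 0.25, 20],
  [0.002, -0.122, 0, 0, 0, 0.25, 20],
  [0, 0, 0, 0, 0, 0, 20],
  [0, 0, 0, 0, 0, 0, 20],
])

```text
clock: 14.0
tool_pos: [0.5013, -0.0552, 0.2133]
eef_rot: [-3.087, -0.581, 0.001]
contact_force: [-3.1, -0.5, 1.1]
gripper_width: 0.266
```

```bash
python3 - <<'E'
from g import *
s,R=ga()
E
```

```text
t 14.0 q [-0.79  0.38  1.07  1.94 -0.39  1.04 -0.75] tcp [ 0.5013 -0.0552  0.2133] yaw_y -68.69 z [-0.  0. -1.] F [-3.07 -0.49  1.08] T [-0.14  0.47 -0.06] w 0.266
g 1.3142 r 0.1404 r(.2) 0.13330379752370458
```

Request:
play_rows([
  [0, -0.049, 0, 0, 0, 0.1, 20],
  [0, -0.049, 0, 0, 0, 0.1, 20],
  [0, -0.049, 0, 0, 0, 0.1, 20],
  [0, -0.049, 0, 0, 0, 0.1, 20],
  [0, -0.049, 0, 0, 0, 0.1, 20],
  [0, -0.049, 0, 0, 0, 0.1, 20],
  [0, 0, 0, 0, 0, 0, 20],
])

```text
clock: 14.58
tool_pos: [0.4984, -0.0464, 0.2134]
eef_rot: [-3.104, -0.481, 0.001]
contact_force: [-3.2, 0.1, 1.1]
gripper_width: 0.268
```

Request:
play_rows([
  [0, -0.049, 0, 0, 0, 0.1, 20],
  [0, 0, 0, 0, 0, 0, 20],
])

```text
clock: 14.75
tool_pos: [0.498, -0.0451, 0.2134]
eef_rot: [-3.107, -0.465, 0.001]
contact_force: [-3.3, -1.8, 1.2]
gripper_width: 0.27
```

```bash
python3 - <<'E'
from g import *
s,R=ga()
c=robot.camera("side"); cv2.imwrite("pics/s7.png",cv2.resize(c["color"][200:260,205:285],None,fx=9,fy=9,interpolation=cv2.INTER_CUBIC))
E
```

```text
t 14.75 q [-0.83  0.38  1.1   1.95 -0.4   1.04 -0.83] tcp [ 0.498  -0.0451  0.2134] yaw_y -72.99 z [-0.  0. -1.] F [-3.3  -1.76  1.24] T [-0.1   0.72 -0.06] w 0.27
g 1.3898 r 0.1403 r(.2) 0.13330379752370458
```

View pics/s7.png

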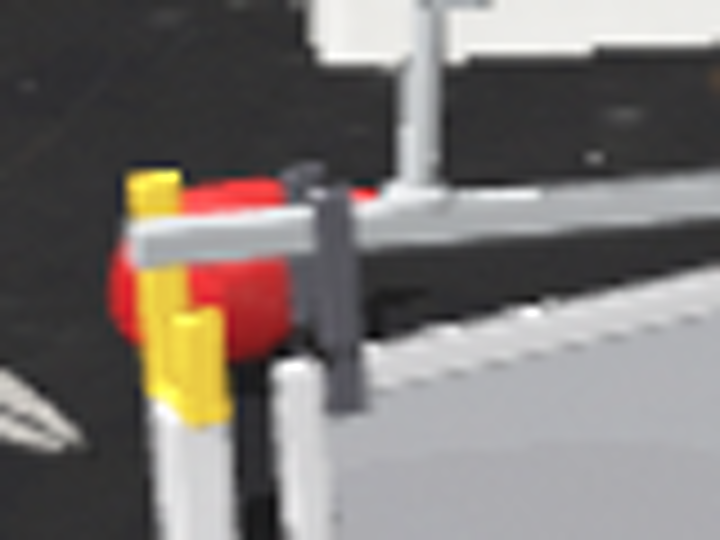

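Request:
play_rows([
  [0, -0.049, 0, 0, 0, 0.1, 20],
  [0, 0, 0, 0, 0, 0, 20],
  [0, 0, 0, 0, 0, 0, 20],
])

```text
clock: 15.05
tool_pos: [0.4977, -0.0439, 0.2134]
eef_rot: [-3.109, -0.449, 0.0]
contact_force: [-3.9, -1.9, 1.5]
gripper_width: 0.269
```

```bash
python3 - <<'E'
from g import *
s,R=ga()
robot.camera("top"); ga()
E
```

```text
t 15.05 q [-0.83  0.38  1.1   1.95 -0.4   1.04 -0.84] tcp [ 0.4977 -0.0439  0.2134] yaw_y -73.55 z [-0.  0. -1.] F [-3.89 -1.92  1.52] T [-0.12  0.77  0.01] w 0.269
g 1.3988 r 0.1403 r(.2) 0.13330379752370458
t 15.1 q [-0.83  0.38  1.1   1.95 -0.4   1.04 -0.84] tcp [ 0.4977 -0.0439  0.2134] yaw_y -73.55 z [-0.  0. -1.] F [-4.54 -1.38  2.43] T [-0.1   0.82 -0.02] w 0.268
g 1.3988 r 0.1403 r(.2) 0.13330379752370458
```

Request:
play_rows([
  [0, -0.049, 0, 0, 0, 0.1, 20],
  [0, 0, 0, 0, 0, 0, 20],
  [0, 0, 0, 0, 0, 0, 20],
])

```text
clock: 15.35
tool_pos: [0.4973, -0.0425, 0.2134]
eef_rot: [-3.111, -0.433, 0.0]
contact_force: [-3.9, -1.0, 1.0]
gripper_width: 0.269
```

```bash
python3 - <<'E'
from g import *
s,R=ga()
robot.camera("top"); ga()
E
```

```text
t 15.35 q [-0.84  0.39  1.1   1.95 -0.4   1.04 -0.85] tcp [ 0.4973 -0.0425  0.2134] yaw_y -74.16 z [-0.  0. -1.] F [-3.95 -1.01  0.98] T [-0.14  0.81 -0.03] w 0.269
g 1.4094 r 0.1403 r(.2) 0.13330379752370458
t 15.4 q [-0.84  0.39  1.1   1.95 -0.4   1.04 -0.85] tcp [ 0.4973 -0.0425  0.2134] yaw_y -74.15 z [-0.  0. -1.] F [-3.5  -1.    2.16] T [-0.12  0.78 -0.02] w 0.263
g 1.4091 r 0.1403 r(.2) 0.13330379752370458
```

Request:
play_rows([
  [0, -0.049, 0, 0, 0, 0.1, 20],
  [0, 0, 0, 0, 0, 0, 20],
  [0, 0, 0, 0, 0, 0, 20],
])

```text
clock: 15.65
tool_pos: [0.4969, -0.041, 0.2135]
eef_rot: [-3.114, -0.417, 0.0]
contact_force: [-3.8, -0.4, 2.7]
gripper_width: 0.269
```

```bash
python3 - <<'E'
from g import *
s,R=ga()
robot.camera("top"); ga()
E
```

```text
t 15.65 q [-0.84  0.39  1.11  1.95 -0.4   1.04 -0.86] tcp [ 0.4969 -0.041   0.2135] yaw_y -74.75 z [-0.  0. -1.] F [-3.78 -0.38  2.67] T [-0.1   0.86 -0.03] w 0.269
g 1.42 r 0.1402 r(.2) 0.13330379752370458
t 15.7 q [-0.84  0.39  1.11  1.95 -0.4   1.04 -0.86] tcp [ 0.4969 -0.0411  0.2134] yaw_y -74.75 z [-0.  0. -1.] F [-4.09 -0.7   1.82] T [-0.1   0.87  0.03] w 0.268
g 1.4198 r 0.1403 r(.2) 0.13330379752370458
```

Request:
play_rows([
  [0, -0.03, 0, 0, 0, 0.06, 20],
  [0, 0, 0, 0, 0, 0, 20],
  [0, 0, 0, 0, 0, 0, 20],
])

```text
clock: 15.95
tool_pos: [0.4969, -0.0409, 0.2135]
eef_rot: [3.114, 0.406, 0.001]
contact_force: [-2.9, -4.4, -0.3]
gripper_width: 0.271
```

Request:
play_rows([
  [0, -0.03, 0, 0, 0, 0.06, 20],
  [0, 0, 0, 0, 0, 0, 20],
  [0, 0, 0, 0, 0, 0, 20],
])

```text
clock: 16.2
tool_pos: [0.4969, -0.0408, 0.2135]
eef_rot: [3.114, 0.395, 0.001]
contact_force: [-1.1, -7.2, -2.9]
gripper_width: 0.275
```

```bash
python3 - <<'E'
from g import *
s,R=ga()
c=robot.camera("top"); ga()
cv2.imwrite("pics/t8.png",cv2.resize(c["color"][295:355,270:350],None,fx=9,fy=9,interpolation=cv2.INTER_CUBIC))
E
```

```text
t 16.2 q [-0.85  0.39  1.11  1.96 -0.4   1.04 -0.88] tcp [ 0.4969 -0.0408  0.2135] yaw_y -75.54 z [ 0.001 -0.002 -1.   ] F [-1.11 -7.24 -2.9 ] T [-1.51  0.22 -0.03] w 0.275
g 1.4216 r 0.1402 r(.2) 0.13330379752370458
t 16.25 q [-0.85  0.39  1.11  1.96 -0.4   1.04 -0.88] tcp [ 0.4968 -0.0408  0.2135] yaw_y -75.55 z [ 0.001 -0.002 -1.   ] F [-1.92 -7.74 -2.16] T [-1.49  0.22  0.04] w 0.267
g 1.4215 r 0.1403 r(.2) 0.13330379752370458
```

View pics/t8.png

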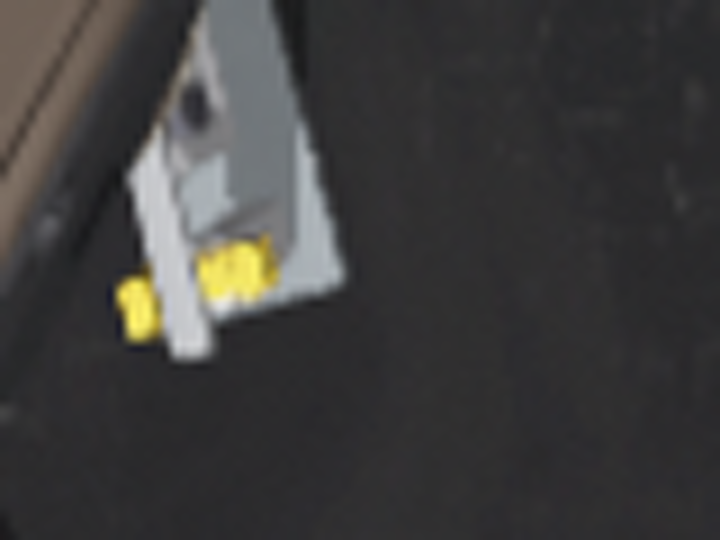

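The stop is felt at my measured g = 1.42, and in the top view the bar rests against it at crop (180,300). I'll back off about 1.7 mm to mid-notch and lower.

Request:
play_rows([
  [0, 0.055, 0, 0, 0, -0.1, 20],
  [0, 0.055, 0, 0, 0, -0.1, 20],
  [0, 0, 0, 0, 0, 0, 20],
  [-0.055, 0, 0.075, 0, 0, 0, 20],
  [-0.055, 0, 0.075, 0, 0, 0, 20],
  [-0.05, 0, 0.075, 0, 0, 0, 20],
  [0, 0, 0, 0, 0, 0, 20],
  [0, 0, 0, 0, 0, 0, 20],
])

```text
clock: 16.92
tool_pos: [0.4924, -0.0438, 0.2066]
eef_rot: [-3.112, -0.43, 0.001]
contact_force: [-5.7, -1.2, 3.3]
gripper_width: 0.274
```

```bash
python3 - <<'E'
from g import *
s,R=ga()
robot.camera("top"); ga()
E
```

```text
t 16.92 q [-0.84  0.39  1.1   1.97 -0.4   1.03 -0.85] tcp [ 0.4924 -0.0438  0.2066] yaw_y -74.28 z [-0.001  0.    -1.   ] F [-5.67 -1.17  3.35] T [-0.16  1.03 -0.02] w 0.274
g 1.4096 r 0.1453 r(.2) 0.13330379752370458
t 16.97 q [-0.84  0.39  1.1   1.97 -0.4   1.03 -0.85] tcp [ 0.4925 -0.0438  0.2066] yaw_y -74.27 z [-0.  0. -1.] F [-5.91 -1.61  3.61] T [-0.19  1.02  0.03] w 0.266
g 1.4094 r 0.1452 r(.2) 0.13330379752370458
```

Request:
play_rows([
  [-0.05, 0, 0.075, 0, 0, 0, 20],
  [-0.05, 0, 0.075, 0, 0, 0, 20],
  [-0.04, 0, 0.06, 0, 0, 0, 20],
  [0, 0, 0, 0, 0, 0, 20],
  [0, 0, 0, 0, 0, 0, 20],
])

```text
clock: 17.38
tool_pos: [0.4887, -0.0449, 0.2005]
eef_rot: [-3.112, -0.43, -0.0]
contact_force: [-4.0, -0.7, 2.8]
gripper_width: 0.271
```

```bash
python3 - <<'E'
from g import *
s,R=ga()
c=robot.camera("side"); ga()
cv2.imwrite("pics/s9.png",cv2.resize(c["color"][170:260,205:325],None,fx=6,fy=6,interpolation=cv2.INTER_CUBIC))
E
```

```text
t 17.38 q [-0.83  0.39  1.1   1.99 -0.41  1.01 -0.84] tcp [ 0.4887 -0.0449  0.2005] yaw_y -74.27 z [-0.  0. -1.] F [-4.04 -0.66  2.83] T [-0.21  0.78  0.01] w 0.271
g 1.4087 r 0.1492 r(.2) 0.13330379752370458
t 17.43 q [-0.83  0.39  1.1   1.99 -0.41  1.01 -0.84] tcp [ 0.4888 -0.0449  0.2005] yaw_y -74.27 z [ 0.  0. -1.] F [-4.66 -1.52  4.25] T [-0.18  0.83  0.03] w 0.271
g 1.4085 r 0.1491 r(.2) 0.13330379752370458
```

Request:
play_rows([
  [-0.045, 0, 0.06, 0, 0, 0, 20],
  [0, 0, 0, 0, 0, 0, 20],
  [0, 0, 0, 0, 0, 0, 20],
  [0, 0, 0, 0, 0, 0, 24],
  [0, 0, 0, 0, 0, 0, 28],
  [0, 0, 0, 0, 0, 0, 34],
  [0, 0, 0, 0, 0, 0, 45],
  [0, 0, 0, 0, 0, 0, 55],
  [0, 0, 0, 0, 0, 0, 55],
  [0, 0, 0, 0, 0, 0, 55],
])

```text
clock: 18.27
tool_pos: [0.4874, -0.0454, 0.1986]
eef_rot: [3.112, 0.43, 0.0]
contact_force: [0.1, 0.4, -0.4]
gripper_width: 0.643
```

```bash
python3 - <<'E'
from g import *
s,R=ga()
c=robot.camera("side")
cv2.imwrite("pics/s10.png",cv2.resize(c["color"][170:260,205:325],None,fx=6,fy=6,interpolation=cv2.INTER_CUBIC))
E
```

```text
t 18.27 q [-0.83  0.39  1.1   1.99 -0.41  1.   -0.84] tcp [ 0.4874 -0.0454  0.1986] yaw_y -74.28 z [ 0. -0. -1.] F [ 0.12  0.45 -0.4 ] T [ 0.   -0.04 -0.06] w 0.643
g 1.408 r 0.1505 r(.2) 0.13330379752370458
```

View pics/s10.png

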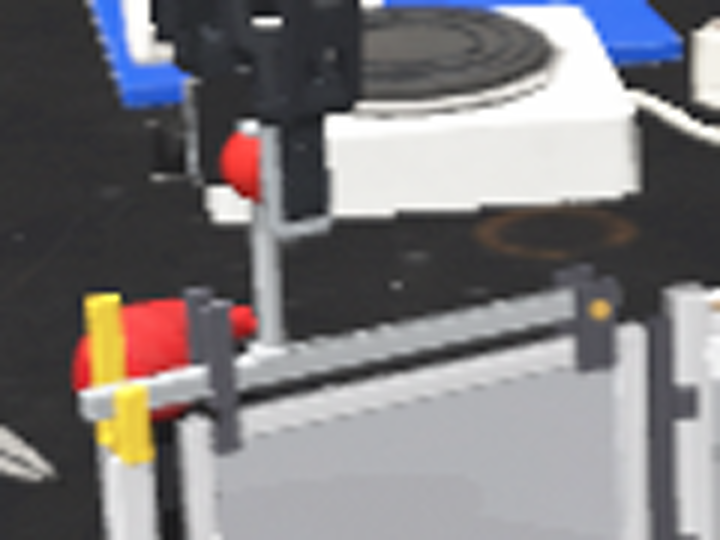

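The bar is parallel to the gate's top edge and passes behind the hold lip at crop (130,395), so it's down in the notch. The fingers are clear of the ball, so I'll retreat straight up.

Request:
play_rows([
  [0, 0, -0.3, 0, 0, 0, 55],
  [0, 0, -0.5, 0, 0, 0, 55],
  [0, 0, -0.7, 0, 0, 0, 55],
  [0, 0, -0.7, 0, 0, 0, 55],
  [0, 0, -0.7, 0, 0, 0, 55],
  [0, 0, -0.7, 0, 0, 0, 55],
  [0, 0, 0, 0, 0, 0, 55],
  [0, 0, 0, 0, 0, 0, 55],
  [0, 0, 0, 0, 0, 0, 55],
])

```text
clock: 19.07
tool_pos: [0.4872, -0.0452, 0.3065]
eef_rot: [-3.111, -0.43, 0.0]
contact_force: [-0.3, -0.4, -0.6]
gripper_width: 0.645
```

```bash
python3 - <<'E'
from m import *
from g import state,ball
state()
for cam in ("side","top"):
    c=robot.camera(cam); r,y=masks(c)
    P,u,v=cloud(c,r); k=np.all((P>[.44,-.12,.18])&(P<[.54,0,.25]),1); print(cam,k.sum(),P[k].mean(0).round(4) if k.any() else "")
    if cam=="side": cv2.imwrite("pics/s11.png",cv2.resize(c["color"][160:390,190:420],None,fx=2.5,fy=2.5,interpolation=cv2.INTER_CUBIC))
    for n in ("jar","timer","white_vial","blue_vial","stopper"): find(n,cam,c,1)
print("expect",ball(1.4,0))
E
```

```text
t 19.07 q [-0.98  0.25  1.21  1.83 -0.25  1.23 -0.98] tcp [ 0.4872 -0.0452  0.3065] yaw_y -74.26 z [-0.  0. -1.] F [-0.26 -0.36 -0.62] T [-0.05  0.01  0.04] w 0.645
side 96 [ 0.4894 -0.0551  0.2199]
side jar 0.68 [ 0.4417 -0.0681  0.0928]
side timer 0.84 [ 0.4056 -0.3026  0.0193]
side white_vial 0.86 [ 0.5583 -0.3772  0.0281]
side blue_vial 0.77 [ 0.5229 -0.3089  0.0269]
side stopper 0.7 [ 0.4711 -0.4293  0.0336]
top 0 
top jar 0.88 [ 0.7322 -0.1026  0.0829]
top timer 0.74 [ 0.3991 -0.2868  0.0216]
top white_vial 0.56 [ 0.5544 -0.3655  0.0486]
top blue_vial 0.42 [ 0.5164 -0.3022  0.0453]
top stopper 0.73 [ 0.4664 -0.4199  0.0279]
expect [ 0.48827127 -0.04640769  0.217     ]
```

```bash
python3 -c "
from plant import robot
print(robot.hand_in())"
```

```text
the job is handed in; nothing more can be done
None
```

The gate is hooked open: the bar is lowered into the hold-open notch, the gripper is clear of the ball, and the job is handed in at 19 s of the 67 s allowed.

**How it went**
- **Closing catch:** I pinched the red ball and lifted the bar until it touched the roof at about 0.229 rad. The reading was about 12 N at the wrist, which I estimate as about 7 N on the catch. That put the lip top at about 173 mm, matching the pictures. I backed down to 0.20 rad and left through the mouth with no noticeable contact force.
- **Hold-open catch:** I lowered the bar to 0.13 rad, swung round until it touched the stop with about 8 N at the wrist, backed off about 1.7 mm and lowered it fully.

**Last checks**
- **Before retreating:** the picture showed the bar in the notch behind the lip and parallel to the gate's top edge. The gripper's position at release put the gate at about 1.408 by my estimate.
- **After retreating:** the side camera puts the ball at the height and place expected for the gate at 1.40 with the bar down. The wrist force was about zero. The top camera could not see the ball because the arm was in the way.
- **Vials and stopper:** every detection after the run that I could compare was within 5 mm of its first one. The blue vial's was from the side camera only.
- **Timer and jar:** each had one detection that disagreed. The timer's first top-camera fix was on the stopper, and the side camera shows it unmoved. The jar's last side-camera fix was on the hold post, and the top camera shows the jar within 4 mm.
- **Not done:** I could not view a final picture because the limit of 12 was reached.

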